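# Draw a shot of lotion into the long-handled dish

### The arm

A 6-joint arm with a two-finger parallel gripper is mounted at the origin on the work surface. World frame = base frame: x ahead of the robot, y to its left, z up, the work surface at z = 0. Lengths are in mm, angles in rad, forces in N, time in s.
With the tool pointing down it reaches from about 275 to 750 mm from the base axis. Payload 10.2 kg.
Tool frame: the origin (TCP) lies on the front face of the gripper's body, between the roots of the fingers; the fingertips stand 73 mm ahead of it and the grasp point (between the pads) lies 54 mm ahead of it; z points along the fingers, y is the line along which they close (so a half turn about z gives the same grasp; the last joint's range is limited). The gripper opens to 85 mm and grips with 20 to 120 N. Pads are 22 mm wide; open, the fingers measure 114 mm over their backs; the gripper's body (76 mm by 85 mm) begins 54 mm behind the grasp point. The pads swing forward as they close: fully open they stand 13 mm farther back than shut.
Start: joints at [-1.519, 0.313, 1.498, -0, 1.331, -0.223], TCP at [142.448, -505.312, 303.894] pointing down, gripper open.
Joint ranges: [-2.94, 2.94], [-0.97, 2.17], [0.19, 2.56], [-1.23, 4.37], [0.02, 3.11], [-2.88, 2.88]. Speed limits (rad/s): [2.39, 2.39, 3.01, 3.14, 3.14, 3.14].

### API

Orientations are given as a unit quaternion [w, x, y, z].
In Python, from rig import * gives the robot as it stands.
- The arm moves only by the tool step_arm, never from a script. Its argument "plan" is a list of rows, each an object with "offset": the shift along the tool's x, y, z in cm, a list of three; "rot": the turn, a rotation vector about the tool's x, y, z in degrees, a list of three; "gripper": the finger opening in cm, from 0 to 8.54. In form: [{"offset": [x, y, z], "rot": [wx, wy, wz], "gripper": gripper}, ...]. A call has 1 to 12 rows; each row is the pose to reach, as a shift and turn from the pose commanded when the call began, along the tool's axes at that moment; what a row does not reach only later rows make up. A row lasts 1/10 s, in which the tool goes at most 50 mm and 8.59 degrees, less where a joint would pass 70% of its speed; a pose out of reach is approached as far as the arm can. A call with a gripper value outside its range is refused whole. The fingers move at their own pace and stop on an object; "squeeze" is the grip in N (left out, the last holds). Time passes only in rows, so rows that repeat a pose let the fingers close. It gives the time, the measured TCP pose, the force, the opening and the grip force at its end, in the units of the state.
- sense(): the state, without advancing time (a new reading comes with each control period).
- capture(name): name is "scene" or "top"; returns a dict with "color" (400x640x3 uint8, red, green, blue), "depth" (400x640 float32, mm along the optical axis (not along the pixel's ray), 0 where there is no reading), "vertical_fov" (degrees; the focal length in pixels is half the picture's height over the tangent of half this angle, whatever the lens; pixels are square), "cx", "cy" (the principal point, pixels), "k1" (the pictures are not rectified: a ray, as slopes to the right and down, at radius r is drawn at 1 + k1 r^2 times it, then the intrinsics apply), "rvec" (rotation vector, rad) and "tvec" (3), from world to camera coordinates, as OpenCV has them. Camera axes: x right, y down, z forward; pixel columns grow to the right and rows downward; lengths in mm; the calibration is good to about 2 mm. A picture is of the moment at which its call begins.
- finish_job(): hands the job in; it is judged then, once.
The state is a dict: "time_s": time; "joints": joint angles; "dq": joint speeds; "tau": joint torques, N m; "eef_pos": TCP position; "ee_rot": TCP orientation; "force": force on the tool from outside, world axes, zero at the start; "wrist_torque": the same for the moment, N m; "grip_width": opening from 0.0 (shut) to 1.0 (fully open); "grip_force": force on a finger pad.
Only numpy, scipy, OpenCV 4.12 (cv2) and the standard library are available. Lean on these libraries where they do the work, as an engineer would, in place of code of your own. Each camera call takes 0.05 s, during which the arm holds its last target. There are 200 camera calls.

### The job

Take the long-handled dish out from under the turntable organiser, stand it on the lotion dispenser's drip plate with its bowl right under the nozzle, and let go of it. Then press the dispenser's plunger all the way down to its stop, hold it there for half a second and let it rise fully again, leaving the dish standing under the nozzle. Do not work the plunger while the dish is not under the nozzle, and leave the other things where they are.

Things in the scene. Friction and masses are not known exactly. Their poses are not given: they have to be found in the camera images.
- dish: Loose dish, 163 mm long, 140 g, mostly in its open round steel bowl: 56 mm outer diameter, 28 mm high, wall 3 mm. Straight wooden handle along the dish's -x, from the bowl to 135 mm from its axis, 14 mm wide, from 14 to 26 mm above the dish's underside. Origin: centre of the bowl's underside; z up. It starts on the tray floor, bowl outside the organiser's deck, most of the handle under the deck.
- tray: Fixed round bamboo tray, 344 mm across, floor 6 mm, rim 18 mm high. At its centre a pink turntable organiser: round deck, 170 mm across, 61 to 69 mm above the sill, on three 12 mm legs 75 mm from the axis at 0 and +-110 degrees from the tray's +x (the handle lies between the last two). Three bottles fixed on it, tops at 143 mm, within 60 mm of the axis. Origin: on the axis at sill height.
- dispenser: Fixed C-shaped lotion dispenser. Origin: on the sill below nozzle and plunger axis; x towards its back, z up. Steel drip plate y +-50 mm, x -50 to +100 mm, top 8 mm above the sill; steel back post x +46 to +100, y +-15 mm; overhanging white head y +-50 mm, x -38 to +100, 84 to 124 mm above the sill. Throat open at the front (-x) and both sides. The nozzle hangs from the head.
- nozzle (a point): Centre of the lower end of the 14 mm thick nozzle, 66 mm above the sill.
- plunger (a joint): Spring plunger on top of the dispenser's head: depth pressed in m, 0 = fully up, 0.018 = down at its stop. It takes 3.5 N to start and 10 N at the stop, and rises by itself.
- plunger_top (a point): Centre of the plunger's flat round top (48 mm diameter), 165 mm above the sill when up, 147 mm at the stop; it moves with the plunger.
- bottle: Loose bystander: upright clear bottle, 44 mm diameter, 130 mm high, beside the dispenser's front. Origin: centre of its underside.
- separator: Loose bystander: orange comb-shaped toe separator of hard silicone, 90 mm along x, 34 mm along y, 22 mm high, lying beside the dispenser's front. Origin: centre of its underside.
- buffer: Loose bystander: wooden-handled nail buffer, 28 mm high and 28 mm wide, from x -73 mm (handle end) to +68 mm, lying on the sill before the robot. Origin: centre of its underside.
- pusher: Loose bystander: steel cuticle pusher, 119 mm long along x, 10 mm wide, 9 mm high, lying on the tray floor on the far side of the organiser from the dish. Origin: centre of its underside.
There are look-alikes about, which are no part of the job. Of the things like the dispenser, leave any that is blue; of the rest the larger one is meant. Of the things that look like the dish, the smallest one is meant.

How it is judged (in metres and radians):
On the way, in this order (a step that is already met when the one before it is completed fails the run):
1. the dish stands on the drip plate, bowl under the nozzle, let go (horizontal distance between dish and nozzle below 0.015 m and angle between dish's own z axis and vertical below 0.12 rad and z of dish in the frame of dispenser between 0.004 and 0.012 m and contact force between the fingers and dish below 0.1 N), for 0.2 s.
2. the plunger is pressed to its stop with the dish under the nozzle (value of joint plunger above 0.0162 m and horizontal distance between dish and nozzle below 0.015 m and angle between dish's own z axis and vertical below 0.12 rad and z of dish in the frame of dispenser between 0.004 and 0.012 m), for 0.3 s.
At the end, for the whole second after the job is handed in: The dish stands at rest and upright (within 0.12 rad) on the drip plate, bowl axis within 15 mm of the nozzle's, and the plunger, after having been held within 1.8 mm of its stop for 0.3 s, is up again to within 2 mm (horizontal distance between dish and nozzle below 0.015 m and angle between dish's own z axis and vertical below 0.12 rad and z of dish in the frame of dispenser between 0.004 and 0.012 m and value of joint plunger below 0.002 m and linear speed of dish below 0.02 m/s); the robot touches nothing.
It fails at once if the plunger is pressed more than 6 mm while the bowl is not under the nozzle (15 mm) (value of joint plunger above 0.006 m and horizontal distance between dish and nozzle above 0.015 m).
It fails at once if the clear bottle is shifted by more than 30 mm or tipped (distance of bottle from where it was at the start of the episode above 0.03 m or angle between bottle's own z axis and vertical above 0.4 rad).
It fails at once if the toe separator is shifted by more than 30 mm (distance of separator from where it was at the start of the episode above 0.03 m).
It fails at once if the nail buffer is shifted by more than 30 mm (distance of buffer from where it was at the start of the episode above 0.03 m).
It fails at once if the cuticle pusher is shifted by more than 30 mm (distance of pusher from where it was at the start of the episode above 0.03 m).
It also fails if it takes over 72 s, if anything falls off the work surface, if the arm or the gripper's body presses on something with over 40 N, if the wrist force passes 120 N, or if a joint passes its speed limit or range.

## Working session

There is one attempt and no reset: what is moved stays moved. The work goes in short steps, Python scripts to look and compute and a tool call to move; the robot and the scene stay as the last step left them, time stands still between calls to the robot, and variables do not carry over. Pictures are saved under pics/ and viewed, at most 10 in all, crops included, and the job is handed in when it is done.

Besides the shell and the picture viewer there is one more tool, called after "Call:" as name(argument=value, ...) on one line, values as JSON. step_arm: Moves the arm, as the interface text tells. Its arguments: {"type":"object","properties":{"plan":{"type":"array"},"squeeze":{"type":"number"}},"required":["plan"]}

```bash
mkdir -p pics; cat > h.py <<'E'
import numpy as np, cv2
from rig import *
from scipy.spatial.transform import Rotation as R
def cam(n):
    c=capture(n); np.savez(n+'.npz',**c); return c
def load(n): return dict(np.load(n+'.npz'))
def pts(c,uv,z=None):
    """world points of pixels; by depth, or by plane z"""
    f=200/np.tan(np.radians(float(c['vertical_fov']))/2); out=[]
    Rm=cv2.Rodrigues(np.array(c['rvec'],float))[0]; t=np.array(c['tvec'],float).ravel()
    for i,(u,v) in enumerate(uv):
        d=np.array([(u-c['cx'])/f,(v-c['cy'])/f]); s=d.copy()
        for _ in range(20): s=d/(1+c['k1']*(s@s))
        ray=np.array([s[0],s[1],1]); o=-Rm.T@t; w=Rm.T@ray
        if z is None: k=float(c['depth'][int(round(v)),int(round(u))])
        else: k=((z[i] if np.ndim(z) else z)-o[2])/w[2]
        out.append(o+k*w)
    return np.array(out)
E
python3 - <<'E'
from h import *
for n in('scene','top'):
    c=cam(n); cv2.imwrite(f'pics/{n}0.png',cv2.resize(c['color'][:,:,::-1],(800,500)))
    Rm=cv2.Rodrigues(np.array(c['rvec'],float))[0]; print(n,c['vertical_fov'],c['k1'],-Rm.T@np.array(c['tvec'],float).ravel(), (c['depth']==0).mean())
print(sense())
E
```

```text
scene 43.942699051896746 -0.012640440294607527 [1667.92653919  370.23935815  975.29693867] 0.006015625
top 51.7840015205287 -0.026019065505588954 [ 436.48078373    2.1171998  1341.29224316] 0.00398046875
{'time_s': 0.1, 'joints': array([-1.51942337e+00,  3.13411598e-01,  1.49835790e+00,  2.05712334e-05,
        1.33099330e+00, -2.23441322e-01]), 'dq': array([ 2.01788051e-05,  1.74829719e-04, -3.18318228e-03, -5.74854889e-04,
        2.16008804e-03,  6.79221390e-04]), 'tau': array([ 2.57631982e-03, -4.12905514e+01, -2.60142803e+01, -1.88458621e-04,
        3.05656817e-03,  1.12647803e-05]), 'eef_pos': array([ 142.43179231, -505.16162713,  303.38447851]), 'ee_rot': array([-5.82051301e-04,  9.90574649e-01,  1.36972706e-01,  6.02271753e-05]), 'force': array([0.14107674, 0.83465456, 0.04563522]), 'wrist_torque': array([-0.00327683,  0.00987271,  0.03654622]), 'grip_force': 0.0, 'grip_width': 0.9974556182325203}
```

View pics/scene0.png

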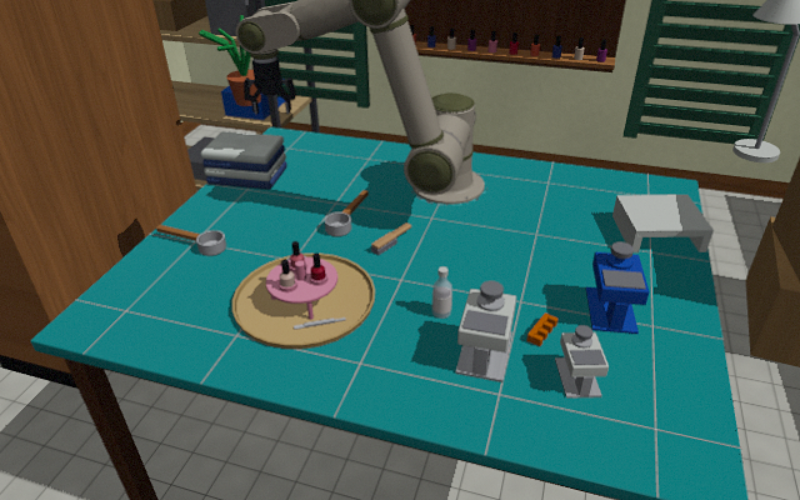

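View pics/top0.png

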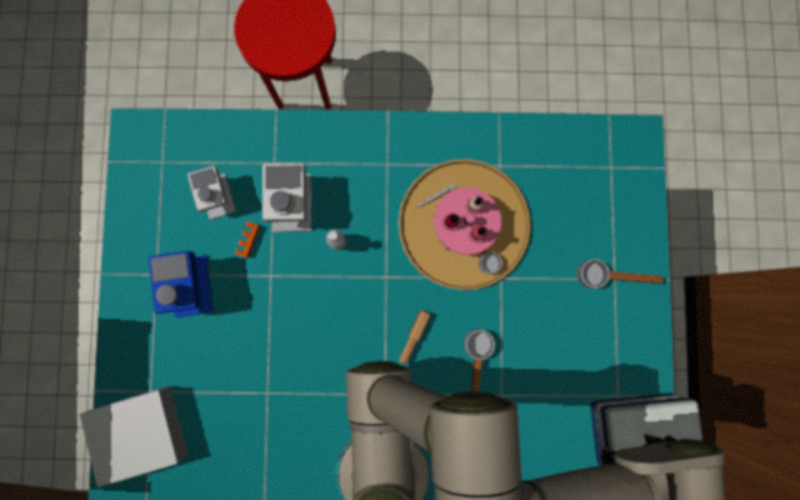

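The big white dispenser at (284,197), small white (210,190), blue (178,284): the large white one is meant. Dishes at (491,263) in the tray, (481,344) and (594,273): the tray one looks smallest. I'll confirm this in a crop.

```bash
python3 - <<'E'
from h import *
t=load('top'); s=load('scene')
a=cv2.resize(t['color'][120:300,200:440,::-1],(800,600),interpolation=cv2.INTER_CUBIC); cv2.imwrite('pics/c1.png',a)
b=cv2.resize(s['color'][180:300,170:330,::-1],(800,600),interpolation=cv2.INTER_CUBIC); cv2.imwrite('pics/c2.png',b)
def cloud(c,u0,u1,v0,v1):
    uv=[(u,v) for v in range(v0,v1) for u in range(u0,u1) if c['depth'][v,u]>0]
    return pts(c,uv)
def box(p):
    r=cv2.minAreaRect(p[:,:2].astype(np.float32)); return np.round(r[0]),np.round(r[1]),round(r[2],1),len(p),p[:,2].mean().round(1)
def sel(p,a,b): return p[(p[:,2]>a)&(p[:,2]<b)]
P=cloud(t,190,255,120,190)
print('head',box(sel(P,117,131)));print('plunger',box(sel(P,155,175)),sel(P,155,175).mean(0))
print('plate',box(sel(P,3,15)))
D=cloud(t,378,408,197,224)
print('bowl',[ (h,box(sel(D,h,h+8))) for h in (10,24,30)])
O=cloud(t,315,430,125,235)
print('deck',box(sel(O,63,75)));print('rim',cv2.minEnclosingCircle(sel(O,14,22)[:,:2].astype(np.float32)))
for n,(u,v) in dict(d2=(385,275),d3=(475,218)).items():
    q=cloud(t,u-16,u+16,v-16,v+16);q=q[q[:,2]>15]; print(n,box(q))
print('bottle',box(sel(cloud(t,255,285,180,205),60,150)), 'top',sel(cloud(t,255,285,180,205),110,150).mean(0))
E
```

```text
head (array([698., 249.]), array([136., 101.]), 1.9, 1198, np.float64(124.8))
plunger (array([668., 248.]), array([45., 45.]), 45.3, 217, np.float64(164.7)) [667.63189834 247.2876978  164.67511484]
plate (array([718., 288.]), array([232., 212.]), 1.2, 698, np.float64(6.5))
bowl [(10, (array([ 537., -272.]), array([81., 94.]), 0.7, 147, np.float64(12.8))), (24, (array([ 539., -267.]), array([54., 53.]), 74.2, 44, np.float64(28.9))), (30, (array([ 540., -266.]), array([58., 55.]), 74.4, 55, np.float64(33.4)))]
deck (array([ 643., -202.]), array([167., 169.]), 89.9, 1716, np.float64(68.7))
rim ((641.14404296875, -203.06698608398438), 171.1648712158203)
d2 (array([ 329., -240.]), array([79., 72.]), 30.6, 168, np.float64(31.7))
d3 (array([ 514., -535.]), array([74., 79.]), 35.3, 211, np.float64(30.7))
bottle (array([592., 127.]), array([43., 42.]), 69.9, 171, np.float64(96.1)) top [591.10165358 126.07724077 129.1288962 ]
```

View pics/c1.png

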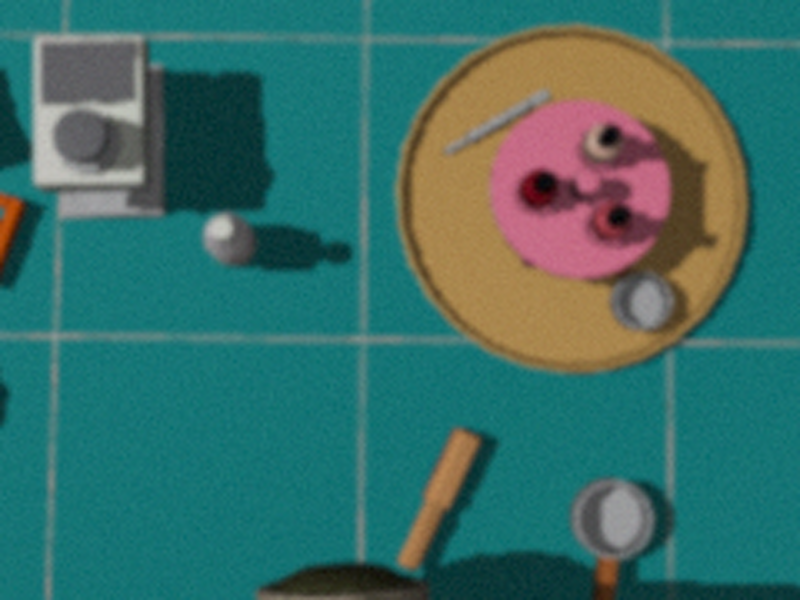

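View pics/c2.png

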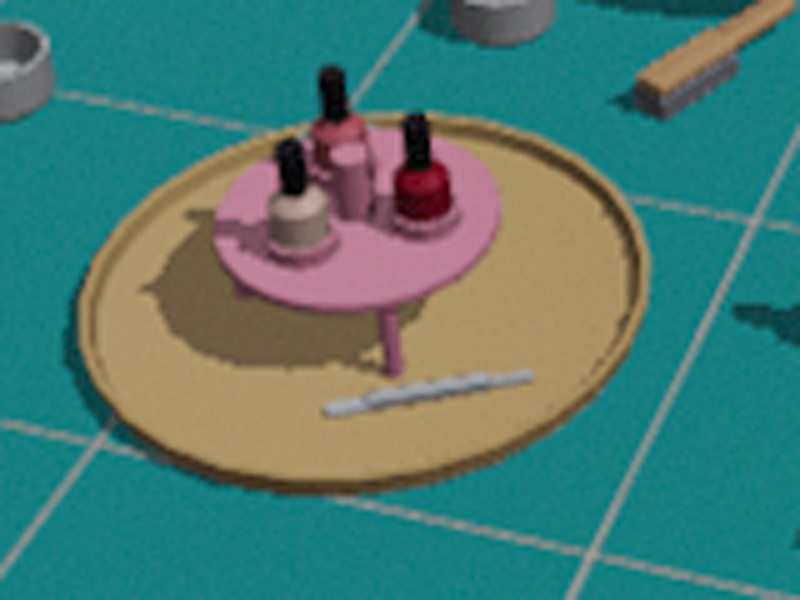

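Crops: the tray bowl (c1 645,300) is the smallest, 56 mm across against 72–79 mm for the two outside dishes. The large white dispenser is at c1 (88,110), plunger (83,137). A leg shows at c1 (527,263), so leg 0 is at about 35° and the handle should point at about 32°.

```bash
cat >> h.py <<'E'
def off(*targets):
    """offsets (cm) and rot about tool z (deg) from present pose to world (x,y,z TCP,yaw of tool x deg), tool down"""
    s=sense(); q=s['ee_rot']; M=R.from_quat([q[1],q[2],q[3],q[0]])
    for x,y,z,yaw in targets:
        d=M.inv().apply(np.array([x,y,z])-s['eef_pos'])/10
        T=R.from_euler('z',yaw,degrees=True)*R.from_euler('x',180,degrees=True)
        rv=np.degrees((M.inv()*T).as_rotvec()); print((x,y,z,yaw),'off',d.round(2),'rot',rv.round(1))
E
python3 - <<'E'
from h import *
off((539.5,-266.5,230,32),(539.5,-266.5,160,32),(539.5,-266.5,81,32))
t=load('top')
print(pts(t,[(332,120+435*.3),(320,290),(198,192),(338,252)],[28,20,22,28]))
E
```

```text
(539.5, -266.5, 230, 32) off [ 44.69 -12.19   7.36] rot [ -0.1  -0.  -16.3]
(539.5, -266.5, 160, 32) off [ 44.69 -12.18  14.36] rot [ -0.1  -0.  -16.3]
(539.5, -266.5, 81, 32) off [ 44.69 -12.17  22.26] rot [ -0.1  -0.  -16.3]
[[406.56719966 -75.42458846  28.        ]
 [281.7434289  -38.63836344  20.        ]
 [589.29581654 357.26649607  22.        ]
 [402.02363471 -94.47423844  28.        ]]
```

Call:
step_arm(plan=[{"offset": [44.7, -12.2, 7.4], "rot": [0, 0, -16.3], "gripper": 8.5}, {"offset": [44.7, -12.2, 7.4], "rot": [0, 0, -16.3], "gripper": 8.5}, {"offset": [44.7, -12.2, 7.4], "rot": [0, 0, -16.3], "gripper": 8.5}, {"offset": [44.7, -12.2, 7.4], "rot": [0, 0, -16.3], "gripper": 8.5}, {"offset": [44.7, -12.2, 7.4], "rot": [0, 0, -16.3], "gripper": 8.5}, {"offset": [44.7, -12.2, 7.4], "rot": [0, 0, -16.3], "gripper": 8.5}, {"offset": [44.7, -12.2, 7.4], "rot": [0, 0, -16.3], "gripper": 8.5}, {"offset": [44.7, -12.2, 7.4], "rot": [0, 0, -16.3], "gripper": 8.5}, {"offset": [44.7, -12.2, 7.4], "rot": [0, 0, -16.3], "gripper": 8.5}, {"offset": [44.7, -12.2, 7.4], "rot": [0, 0, -16.3], "gripper": 8.5}, {"offset": [44.7, -12.2, 7.4], "rot": [0, 0, -16.3], "gripper": 8.5}, {"offset": [44.7, -12.2, 7.4], "rot": [0, 0, -16.3], "gripper": 8.5}])

```text
time_s: 1.3
eef_pos: [539.3, -266.6, 229.5]
ee_rot: [-0.0, 0.961, 0.276, -0.0]
force: [-0.4, -0.1, -0.5]
grip_width: 0.996
grip_force: 0.0
```

```bash
python3 - <<'E'
from h import *
off((539.5,-266.5,160,32),(539.5,-266.5,82,32))
E
```

```text
(539.5, -266.5, 160, 32) off [0.03 0.01 6.95] rot [-0.   0.   0.1]
(539.5, -266.5, 82, 32) off [4.000e-02 1.000e-02 1.475e+01] rot [-0.   0.   0.1]
```

Call:
step_arm(plan=[{"offset": [0, 0, 4], "rot": [0, 0, 0], "gripper": 8.5}, {"offset": [0, 0, 8], "rot": [0, 0, 0], "gripper": 8.5}, {"offset": [0, 0, 10.5], "rot": [0, 0, 0], "gripper": 8.5}, {"offset": [0, 0, 12.5], "rot": [0, 0, 0], "gripper": 8.5}, {"offset": [0, 0, 14], "rot": [0, 0, 0], "gripper": 8.5}, {"offset": [0, 0, 14.7], "rot": [0, 0, 0], "gripper": 8.5}, {"offset": [0, 0, 14.7], "rot": [0, 0, 0], "gripper": 8.5}])

```text
time_s: 2.0
eef_pos: [539.2, -266.9, 82.6]
ee_rot: [-0.0, 0.961, 0.276, -0.0]
force: [0.5, 0.2, -0.1]
grip_width: 0.997
grip_force: 0.0
```

Call:
step_arm(plan=[{"offset": [0, 0, 0], "rot": [0, 0, 0], "gripper": 5}, {"offset": [0, 0, 0], "rot": [0, 0, 0], "gripper": 5}, {"offset": [0, 0, 0], "rot": [0, 0, 0], "gripper": 5}, {"offset": [0, 0, 0], "rot": [0, 0, 0], "gripper": 5}, {"offset": [0, 0, 0], "rot": [0, 0, 0], "gripper": 5}, {"offset": [0, 0, 0], "rot": [0, 0, 0], "gripper": 5}], squeeze=40)

```text
time_s: 2.6
eef_pos: [539.9, -266.8, 84.4]
ee_rot: [0.001, 0.961, 0.276, 0.0]
force: [-2.3, 0.8, 6.3]
grip_width: 0.646
grip_force: 41.9
```

Call:
step_arm(plan=[{"offset": [0, 0, -1], "rot": [0, 0, 0], "gripper": 5}, {"offset": [0, 0, -2], "rot": [0, 0, 0], "gripper": 5}, {"offset": [0, 0, -2], "rot": [0, 0, 0], "gripper": 5}])

```text
time_s: 2.9
eef_pos: [540.2, -267.0, 105.0]
ee_rot: [0.001, 0.961, 0.276, 0.001]
force: [-0.5, -0.5, -1.9]
grip_width: 0.649
grip_force: 42.9
```

```bash
python3 - <<'E'
from h import *
print(sense()['force'],sense()['eef_pos'])
c=cam('scene'); cv2.imwrite('pics/s1.png',cv2.resize(c['color'][140:300,150:340,::-1],(712,600),interpolation=cv2.INTER_CUBIC))
E
```

```text
[-0.52684386 -0.50425183 -1.87267877] [ 540.22563077 -267.0040199   104.95714502]
```

View pics/s1.png

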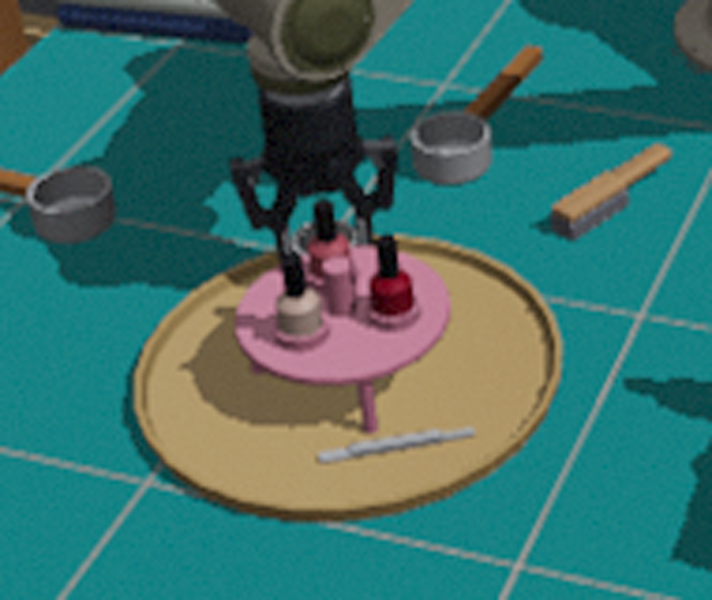

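The bowl is between the fingers behind the deck (around 330,240), lifted, and its weight shows in the force. Now I'll pull it outward.

Call:
step_arm(plan=[{"offset": [-2, 0, 0], "rot": [0, 0, 0], "gripper": 5}, {"offset": [-4, 0, 0], "rot": [0, 0, 0], "gripper": 5}, {"offset": [-6, 0, 0], "rot": [0, 0, 0], "gripper": 5}, {"offset": [-8, 0, 0], "rot": [0, 0, 0], "gripper": 5}, {"offset": [-10, 0, 0], "rot": [0, 0, 0], "gripper": 5}, {"offset": [-12, 0, 0], "rot": [0, 0, 0], "gripper": 5}, {"offset": [-13, 0, 0], "rot": [0, 0, 0], "gripper": 5}, {"offset": [-13, 0, -4], "rot": [0, 0, 0], "gripper": 5}, {"offset": [-13, 0, -8], "rot": [0, 0, 0], "gripper": 5}, {"offset": [-13, 0, -12], "rot": [0, 0, 0], "gripper": 5}, {"offset": [-13, 0, -12], "rot": [0, 0, 0], "gripper": 5}])

```text
time_s: 4.05
eef_pos: [430.7, -336.6, 228.1]
ee_rot: [0.004, 0.961, 0.276, 0.002]
force: [1.0, -0.2, -2.3]
grip_width: 0.649
grip_force: 43.8
```

```bash
python3 - <<'E'
from h import *
c=cam('top'); s=sense(); print(s['force'],s['eef_pos'],s['grip_width'])
cv2.imwrite('pics/t1.png',cv2.resize(c['color'][120:300,290:530,::-1],(800,600),interpolation=cv2.INTER_CUBIC))
off((500,45,225,32),(500,45,225,110),(500,45,225,180))
E
```

```text
[-1.35080084  0.13587915 -1.90448635] [ 430.07821968 -335.87932857  225.04890099] 0.6446439074814763
(500, 45, 225, 32) off [ 26.14 -28.57  -0.11] rot [ 0.3 -0.   0.1]
(500, 45, 225, 110) off [ 26.14 -28.57  -0.11] rot [  0.3   0.2 -77.9]
(500, 45, 225, 180) off [ 26.14 -28.57  -0.11] rot [   0.2    0.3 -147.9]
```

View pics/t1.png

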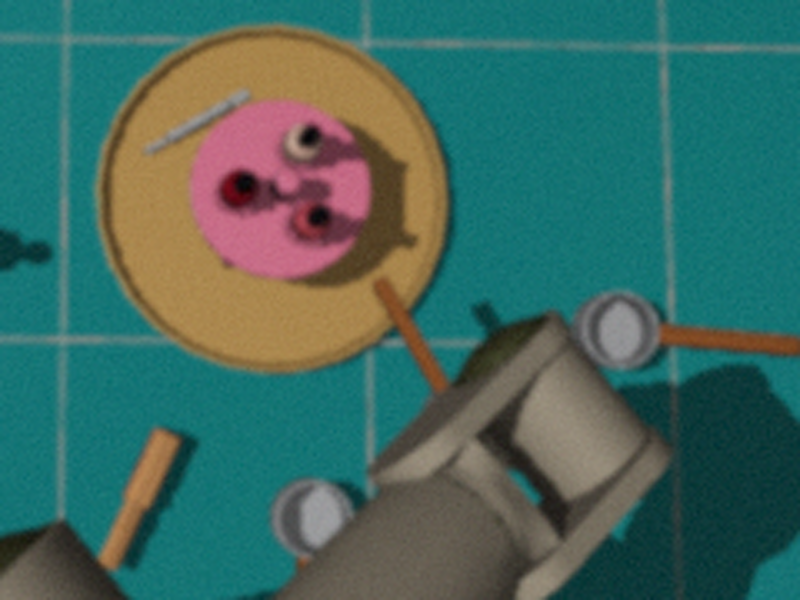

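Handle is out from under the deck, tip at (382,285), pointing at about 31° as expected. Carrying it to the free patch and turning the handle toward the robot.

Call:
step_arm(plan=[{"offset": [5, -5.5, 0], "rot": [0, 0, -8], "gripper": 5}, {"offset": [8, -8.5, 0], "rot": [0, 0, -16], "gripper": 5}, {"offset": [11, -11.5, 0], "rot": [0, 0, -24], "gripper": 5}, {"offset": [14, -14.5, 0], "rot": [0, 0, -32], "gripper": 5}, {"offset": [17, -18, 0], "rot": [0, 0, -40], "gripper": 5}, {"offset": [20, -21.5, 0], "rot": [0, 0, -48], "gripper": 5}, {"offset": [23, -25, 0], "rot": [0, 0, -56], "gripper": 5}, {"offset": [26.1, -28.6, 0], "rot": [0, 0, -64], "gripper": 5}, {"offset": [26.1, -28.6, 0], "rot": [0, 0, -72], "gripper": 5}, {"offset": [26.1, -28.6, 0], "rot": [0, 0, -80], "gripper": 5}, {"offset": [26.1, -28.6, 0], "rot": [0, 0, -88], "gripper": 5}, {"offset": [26.1, -28.6, 0], "rot": [0, 0, -88], "gripper": 5}])

```text
time_s: 5.3
eef_pos: [498.4, 45.7, 221.5]
ee_rot: [-0.001, 0.499, 0.867, -0.0]
force: [-0.4, 0.8, -1.5]
grip_width: 0.652
grip_force: 43.8
```

```bash
python3 - <<'E'
from h import *
off((500,45,225,180),(500,45,80,180))
E
```

```text
(500, 45, 225, 180) off [-0.14  0.1  -0.35] rot [ -0.1  -0.1 -59.9]
(500, 45, 80, 180) off [-0.16  0.13 14.15] rot [ -0.1  -0.1 -59.9]
```

Call:
step_arm(plan=[{"offset": [0, 0, 1], "rot": [0, 0, -8], "gripper": 5}, {"offset": [0, 0, 2], "rot": [0, 0, -16], "gripper": 5}, {"offset": [0, 0, 3], "rot": [0, 0, -24], "gripper": 5}, {"offset": [0, 0, 4.5], "rot": [0, 0, -32], "gripper": 5}, {"offset": [0, 0, 6], "rot": [0, 0, -40], "gripper": 5}, {"offset": [0, 0, 8], "rot": [0, 0, -48], "gripper": 5}, {"offset": [0, 0, 10], "rot": [0, 0, -56], "gripper": 5}, {"offset": [0, 0, 12], "rot": [0, 0, -60], "gripper": 5}, {"offset": [0, 0, 13.5], "rot": [0, 0, -60], "gripper": 5}, {"offset": [0, 0, 14.1], "rot": [0, 0, -60], "gripper": 5}, {"offset": [0, 0, 14.1], "rot": [0, 0, -60], "gripper": 5}, {"offset": [0, 0, 14.1], "rot": [0, 0, -60], "gripper": 5}])

```text
time_s: 6.5
eef_pos: [499.1, 45.3, 82.2]
ee_rot: [0.0, 0.0, 1.0, -0.0]
force: [-0.6, -0.1, -0.7]
grip_width: 0.646
grip_force: 43.8
```

```bash
python3 - <<'E'
from h import *
s=sense();print(s['eef_pos'],s['force'],s['grip_width'])
off((500,45,78,180))
E
```

```text
[499.05314452  45.30392756  82.24723096] [-0.57749834 -0.08682441 -0.71698309] 0.646158161771753
(500, 45, 78, 180) off [-0.09 -0.03  0.42] rot [-0.  0. -0.]
```

Call:
step_arm(plan=[{"offset": [0, 0, 0.2], "rot": [0, 0, 0], "gripper": 5}, {"offset": [0, 0, 0.2], "rot": [0, 0, 0], "gripper": 8.5}, {"offset": [0, 0, 0.2], "rot": [0, 0, 0], "gripper": 8.5}, {"offset": [0, 0, 0.2], "rot": [0, 0, 0], "gripper": 8.5}, {"offset": [0, 0, 0.2], "rot": [0, 0, 0], "gripper": 8.5}, {"offset": [0, 0, 0.2], "rot": [0, 0, 0], "gripper": 8.5}, {"offset": [0, 0, -5], "rot": [0, 0, 0], "gripper": 8.5}, {"offset": [0, 0, -10], "rot": [0, 0, 0], "gripper": 8.5}, {"offset": [5, 0, -10], "rot": [0, 0, 0], "gripper": 8.5}, {"offset": [10, 0, -10], "rot": [0, 0, 0], "gripper": 8.5}, {"offset": [10, 0, -10], "rot": [0, 0, 0], "gripper": 8.5}])

```text
time_s: 7.6
eef_pos: [392.8, 46.3, 180.7]
ee_rot: [-0.003, -0.001, 1.0, 0.001]
force: [0.7, 0.8, -0.5]
grip_width: 0.996
grip_force: 0.0
```

```bash
python3 - <<'E'
from h import *
s=sense();print(s['eef_pos'],s['force'],s['grip_width'])
t=cam('top'); c=cam('scene')
f=lambda c,a:cv2.resize(c['color'][a[2]:a[3],a[0]:a[1],::-1],(400,400),interpolation=cv2.INTER_CUBIC)
cv2.imwrite('pics/m1.png',np.hstack([f(t,(240,340,180,280)),f(c,(280,390,120,230))]))
uv=[(u,v) for v in range(190,250) for u in range(270,330)]
p=pts(t,uv); q=p[(p[:,2]>24)&(p[:,2]<32)&(p[:,0]>455)&(p[:,0]<545)]
print(len(q),cv2.minEnclosingCircle(q[:,:2].astype(np.float32)))
E
```

```text
[392.79408833  46.27151487 180.69101824] [ 0.68022847  0.7868177  -0.50196636] 0.9959652398862366
61 ((492.7289733886719, 43.77798843383789), 35.580684661865234)
```

View pics/m1.png

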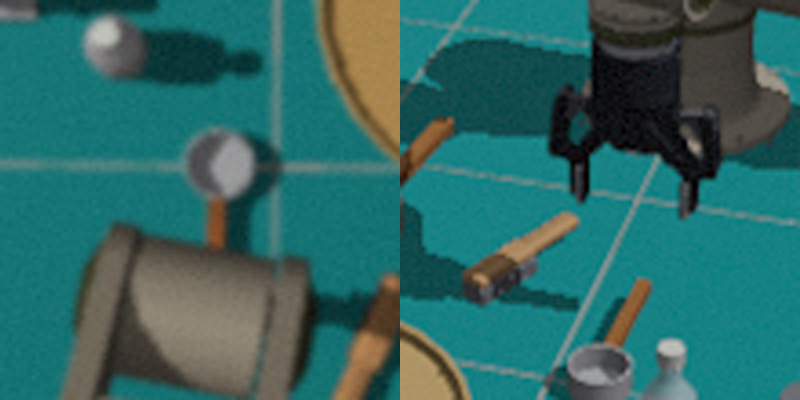

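Dish stands upright: bowl at (220,163), handle running straight down to (218,248). In the scene view the handle end is at (645,283).

```bash
python3 - <<'E'
from h import *
t=load('top');c=load('scene')
print(pts(t,[(295,220.75),(294.25,230),(294.5,242)],[28,26,26]));print(pts(c,[(347.2,198),(280+(600-400)*.275,120+366*.275)],[26,24]))
off((398,45,180,180),(398,45,78,180))
E
```

```text
[[499.67178934  43.07800213  28.        ]
 [470.26264752  45.13410702  26.        ]
 [432.19568841  43.82482914  26.        ]]
[[374.03992796  51.16619165  26.        ]
 [499.11239995  44.82142953  24.        ]]
(398, 45, 180, 180) off [ 0.06 -0.02  0.23] rot [-0.   0.1  0. ]
(398, 45, 78, 180) off [ 0.07 -0.02 10.43] rot [-0.   0.1  0. ]
```

Call:
step_arm(plan=[{"offset": [0, 0, 3], "rot": [0, 0, 0], "gripper": 5}, {"offset": [0, 0, 6], "rot": [0, 0, 0], "gripper": 5}, {"offset": [0, 0, 9], "rot": [0, 0, 0], "gripper": 5}, {"offset": [0, 0, 10.4], "rot": [0, 0, 0], "gripper": 5}, {"offset": [0, 0, 10.4], "rot": [0, 0, 0], "gripper": 5}, {"offset": [0, 0, 10.4], "rot": [0, 0, 0], "gripper": 5}])

```text
time_s: 8.3
eef_pos: [399.9, 45.1, 78.2]
ee_rot: [0.0, -0.0, 1.0, -0.0]
force: [0.3, 0.0, 0.2]
grip_width: 0.584
grip_force: 0.0
```

Call:
step_arm(plan=[{"offset": [0, 0, 0], "rot": [0, 0, 0], "gripper": 0.5}, {"offset": [0, 0, 0], "rot": [0, 0, 0], "gripper": 0.5}, {"offset": [0, 0, 0], "rot": [0, 0, 0], "gripper": 0.5}, {"offset": [0, 0, 0], "rot": [0, 0, 0], "gripper": 0.5}, {"offset": [0, 0, 0], "rot": [0, 0, 0], "gripper": 0.5}, {"offset": [0, 0, 0], "rot": [0, 0, 0], "gripper": 0.5}], squeeze=100)

```text
time_s: 8.9
eef_pos: [399.2, 45.2, 78.1]
ee_rot: [0.001, -0.0, 1.0, -0.0]
force: [1.0, 0.5, 2.9]
grip_width: 0.131
grip_force: 97.8
```

Call:
step_arm(plan=[{"offset": [0, 0, -1], "rot": [0, 0, 0], "gripper": 0.5}, {"offset": [0, 0, -2], "rot": [0, 0, 0], "gripper": 0.5}, {"offset": [0, 0, -4], "rot": [0, 0, 0], "gripper": 0.5}, {"offset": [0, 3, -4], "rot": [0, 0, 0], "gripper": 0.5}, {"offset": [0, 6, -4], "rot": [0, 0, 0], "gripper": 0.5}, {"offset": [0, 9, -4], "rot": [0, 0, 0], "gripper": 0.5}, {"offset": [0, 12, -4], "rot": [0, 0, 0], "gripper": 0.5}, {"offset": [0, 15, -4], "rot": [0, 0, 0], "gripper": 0.5}, {"offset": [0, 18, -4], "rot": [0, 0, 0], "gripper": 0.5}, {"offset": [0, 20.2, -4], "rot": [0, 0, 0], "gripper": 0.5}, {"offset": [0, 20.2, -4], "rot": [0, 0, 0], "gripper": 0.5}, {"offset": [0, 20.2, -4], "rot": [0, 0, 0], "gripper": 0.5}])

```text
time_s: 10.1
eef_pos: [398.4, 247.2, 118.2]
ee_rot: [-0.0, -0.001, 1.0, -0.0]
force: [-0.5, -0.5, -1.3]
grip_width: 0.14
grip_force: 97.9
```

```bash
python3 - <<'E'
from h import *
s=sense();print(s['eef_pos'],s['force'],s['grip_width'])
t=cam('top'); c=cam('scene')
f=lambda c,a:cv2.resize(c['color'][a[2]:a[3],a[0]:a[1],::-1],(400,400),interpolation=cv2.INTER_CUBIC)
cv2.imwrite('pics/m2.png',np.hstack([f(t,(180,280,150,250)),f(c,(330,430,160,260))]))
off((500,247.5,94,180),(567,247.5,94,180),(567,247.5,86,180))
uv=[(u,v) for v in range(180,240) for u in range(200,260)]
p=pts(t,uv); q=p[(p[:,2]>45)&(p[:,2]<85)&(p[:,0]>440)&(p[:,0]<540)&(p[:,1]>200)]
w=q[(q[:,0]>475)]; print(len(w),cv2.minEnclosingCircle(w[:,:2].astype(np.float32)), np.polyfit(w[:,0],w[:,2],1), w[:,2].min(),np.percentile(w[:,2],90))
E
```

```text
[398.40163621 247.1769733  118.23867352] [-0.45952714 -0.51252043 -1.28764069] 0.1399672651501099
(500, 247.5, 94, 180) off [-10.14   0.1    2.41] rot [-0. -0.  0.]
(567, 247.5, 94, 180) off [-16.84   0.1    2.4 ] rot [-0. -0.  0.]
(567, 247.5, 86, 180) off [-16.84   0.1    3.2 ] rot [-0. -0.  0.]
120 ((500.12518310546875, 246.66787719726562), 28.299468994140625) [-3.00334789e-02  7.22399013e+01] 45.02039914130751 67.444347521146
```

View pics/m2.png

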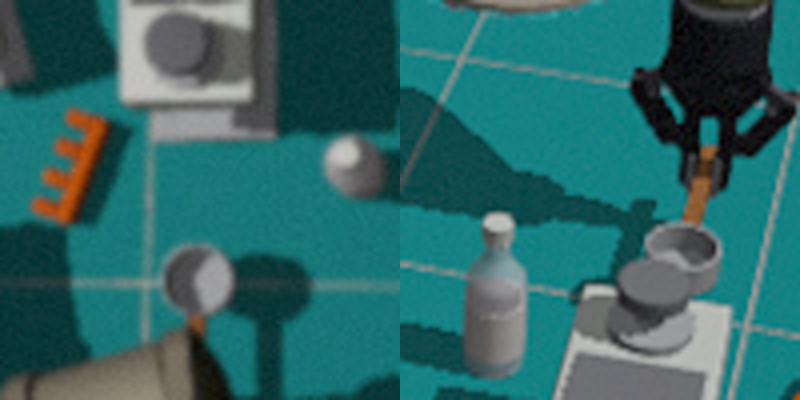

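Bowl is level and held at (200,280), centre (500,247). The throat is straight ahead, and bottle and separator are clear.

Call:
step_arm(plan=[{"offset": [0, 0.1, 1.2], "rot": [0, 0, 0], "gripper": 0.5}, {"offset": [-2, 0.1, 2.3], "rot": [0, 0, 0], "gripper": 0.5}, {"offset": [-5, 0.1, 2.3], "rot": [0, 0, 0], "gripper": 0.5}, {"offset": [-8, 0.1, 2.3], "rot": [0, 0, 0], "gripper": 0.5}, {"offset": [-11, 0.1, 2.3], "rot": [0, 0, 0], "gripper": 0.5}, {"offset": [-13.5, 0.1, 2.3], "rot": [0, 0, 0], "gripper": 0.5}, {"offset": [-15.5, 0.1, 2.3], "rot": [0, 0, 0], "gripper": 0.5}, {"offset": [-16.7, 0.1, 2.3], "rot": [0, 0, 0], "gripper": 0.5}, {"offset": [-16.7, 0.1, 2.3], "rot": [0, 0, 0], "gripper": 0.5}, {"offset": [-16.7, 0.1, 2.8], "rot": [0, 0, 0], "gripper": 0.5}, {"offset": [-16.7, 0.1, 3.1], "rot": [0, 0, 0], "gripper": 0.5}, {"offset": [-16.7, 0.1, 3.1], "rot": [0, 0, 0], "gripper": 0.5}])

```text
time_s: 11.4
eef_pos: [565.0, 248.3, 86.6]
ee_rot: [-0.001, -0.0, 1.0, -0.0]
force: [-2.3, -0.9, 2.5]
grip_width: 0.14
grip_force: 98.5
```

```bash
python3 - <<'E'
from h import *
s=sense();print(s['eef_pos'],s['force'],s['grip_width'])
E
```

```text
[565.00957016 248.29865222  86.63704754] [-2.34989174 -0.85158766  2.50459325] 0.1404683569538561
```

Call:
step_arm(plan=[{"offset": [0, 0, 0], "rot": [0, 0, 0], "gripper": 2}, {"offset": [0, 0, 0], "rot": [0, 0, 0], "gripper": 3.5}, {"offset": [0, 0, 0], "rot": [0, 0, 0], "gripper": 4}, {"offset": [0, 0, 0], "rot": [0, 0, 0], "gripper": 4}, {"offset": [0, 0, 0], "rot": [0, 0, 0], "gripper": 4}, {"offset": [0, 0, -3], "rot": [0, 0, 0], "gripper": 4}, {"offset": [0, 0, -7], "rot": [0, 0, 0], "gripper": 4}, {"offset": [0, 0, -11], "rot": [0, 0, 0], "gripper": 4}, {"offset": [0, 0, -15], "rot": [0, 0, 0], "gripper": 4}, {"offset": [0, 0, -18], "rot": [0, 0, 0], "gripper": 0}, {"offset": [0, 0, -18], "rot": [0, 0, 0], "gripper": 0}, {"offset": [0, 0, -18], "rot": [0, 0, 0], "gripper": 0}])

```text
time_s: 12.6
eef_pos: [565.6, 248.4, 266.8]
ee_rot: [0.0, -0.0, 1.0, 0.0]
force: [-0.4, 0.2, -0.7]
grip_width: 0.002
grip_force: 0.0
```

```bash
python3 - <<'E'
from h import *
s=sense();print(s['eef_pos'],s['force'],s['grip_width'])
t=cam('top'); c=cam('scene')
f=lambda c,a:cv2.resize(c['color'][a[2]:a[3],a[0]:a[1],::-1],(400,400),interpolation=cv2.INTER_CUBIC)
cv2.imwrite('pics/m3.png',np.hstack([f(t,(180,280,120,220)),f(c,(330,430,200,300))]))
off((667.5,247.5,265,180),(667.5,247.5,218,180))
E
```

```text
[565.608375   248.3888223  266.79712189] [-0.38103085  0.22146989 -0.72274371] 0.0018935373775885314
(667.5, 247.5, 265, 180) off [-1.022e+01 -9.000e-02  1.000e-02] rot [-0.  -0.1  0. ]
(667.5, 247.5, 218, 180) off [-10.23  -0.08   4.71] rot [-0.  -0.1  0. ]
```

View pics/m3.png

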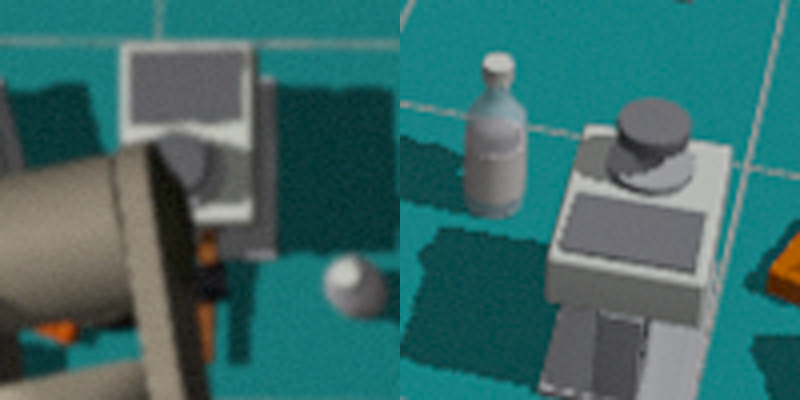

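Handle sticks out of the throat's front from (206,235) to its end at (208,362). The plunger is up, and bottle and separator are in place.

```bash
python3 - <<'E'
from h import *
t=load('top')
p=pts(t,[(231.6,179.5),(232,210.3)],34);d=(p[0]-p[1]);d/=np.linalg.norm(d);print(p,p[1]+135*d)
E
```

```text
[[629.33019546 247.70384715  34.        ]
 [530.48115208 243.68198724  34.        ]] [665.36954958 249.1701763   34.        ]
```

Call:
step_arm(plan=[{"offset": [-4, 0, 0], "rot": [0, 0, 0], "gripper": 0}, {"offset": [-8, -0.1, 0], "rot": [0, 0, 0], "gripper": 0}, {"offset": [-10.2, -0.1, 0], "rot": [0, 0, 0], "gripper": 0}, {"offset": [-10.2, -0.1, 0.5], "rot": [0, 0, 0], "gripper": 0}, {"offset": [-10.2, -0.1, 1.5], "rot": [0, 0, 0], "gripper": 0}, {"offset": [-10.2, -0.1, 2.5], "rot": [0, 0, 0], "gripper": 0}, {"offset": [-10.2, -0.1, 3.5], "rot": [0, 0, 0], "gripper": 0}, {"offset": [-10.2, -0.1, 4.2], "rot": [0, 0, 0], "gripper": 0}, {"offset": [-10.2, -0.1, 4.6], "rot": [0, 0, 0], "gripper": 0}, {"offset": [-10.2, -0.1, 4.7], "rot": [0, 0, 0], "gripper": 0}, {"offset": [-10.2, -0.1, 4.7], "rot": [0, 0, 0], "gripper": 0}, {"offset": [-10.2, -0.1, 4.7], "rot": [0, 0, 0], "gripper": 0}])

```text
time_s: 13.9
eef_pos: [666.8, 247.7, 221.0]
ee_rot: [-0.0, -0.001, 1.0, -0.0]
force: [-7.3, -0.4, 9.0]
grip_width: 0.002
grip_force: 4.4
```

Call:
step_arm(plan=[{"offset": [0, 0, 0.3], "rot": [0, 0, 0], "gripper": 0}, {"offset": [0, 0, 0.5], "rot": [0, 0, 0], "gripper": 0}, {"offset": [0, 0, 0.5], "rot": [0, 0, 0], "gripper": 0}, {"offset": [0, 0, 0.5], "rot": [0, 0, 0], "gripper": 0}])

```text
time_s: 14.3
eef_pos: [666.9, 247.8, 219.5]
ee_rot: [0.001, -0.001, 1.0, 0.0]
force: [-13.4, -2.9, 25.5]
grip_width: 0.002
grip_force: 12.6
```

Force jumped to 25 N, so it's at the stop. Holding, then lifting off.

Call:
step_arm(plan=[{"offset": [0, 0, 0], "rot": [0, 0, 0], "gripper": 0}, {"offset": [0, 0, 0], "rot": [0, 0, 0], "gripper": 0}, {"offset": [0, 0, 0], "rot": [0, 0, 0], "gripper": 0}, {"offset": [0, 0, 0], "rot": [0, 0, 0], "gripper": 0}, {"offset": [0, 0, 0], "rot": [0, 0, 0], "gripper": 0}, {"offset": [0, 0, 0], "rot": [0, 0, 0], "gripper": 0}, {"offset": [0, 0, -1], "rot": [0, 0, 0], "gripper": 0}, {"offset": [0, 0, -3], "rot": [0, 0, 0], "gripper": 0}, {"offset": [0, 0, -7], "rot": [0, 0, 0], "gripper": 0}, {"offset": [0, 0, -8], "rot": [0, 0, 0], "gripper": 0}, {"offset": [0, 0, -8], "rot": [0, 0, 0], "gripper": 0}, {"offset": [0, 0, -8], "rot": [0, 0, 0], "gripper": 0}])

```text
time_s: 15.5
eef_pos: [667.3, 247.5, 293.2]
ee_rot: [-0.001, -0.0, 1.0, -0.0]
force: [0.1, 0.4, -1.5]
grip_width: 0.001
grip_force: 0.0
```

Call:
step_arm(plan=[{"offset": [5, 0, 0], "rot": [0, 0, 0], "gripper": 0}, {"offset": [10, -5, 0], "rot": [0, 0, 0], "gripper": 0}, {"offset": [15, -10, 0], "rot": [0, 0, 0], "gripper": 0}, {"offset": [20, -15, 0], "rot": [0, 0, 0], "gripper": 0}, {"offset": [20, -20, 0], "rot": [0, 0, 0], "gripper": 0}, {"offset": [20, -25, 0], "rot": [0, 0, 0], "gripper": 0}, {"offset": [20, -30, 0], "rot": [0, 0, 0], "gripper": 0}, {"offset": [20, -30, 0], "rot": [0, 0, 0], "gripper": 0}, {"offset": [20, -30, 0], "rot": [0, 0, 0], "gripper": 0}])

```text
time_s: 16.4
eef_pos: [466.8, -57.0, 293.3]
ee_rot: [-0.001, 0.003, 1.0, -0.0]
force: [-0.2, -0.3, -0.3]
grip_width: 0.003
grip_force: 0.0
```

```bash
python3 - <<'E'
from h import *
s=sense();print(s['eef_pos'],s['force'])
t=cam('top')
p=pts(t,[(u,v) for v in range(150,220) for u in range(205,250)])
q=p[(p[:,2]>150)&(p[:,2]<180)];print('plunger',len(q),q.mean(0))
w=p[(p[:,2]>29)&(p[:,2]<40)&(p[:,0]<622)&(p[:,1]<270)];print('handle',len(w),w.mean(0),w.min(0),w.max(0),np.polyfit(w[:,0],w[:,1],1))
cv2.imwrite('pics/t9.png',cv2.resize(t['color'][120:270,180:380,::-1],(800,600),interpolation=cv2.INTER_CUBIC))
E
```

```text
[466.78750313 -56.99027273 293.3229855 ] [-0.22853212 -0.26925198 -0.3165805 ]
plunger 221 [667.1553297  246.98292203 164.31713196]
handle 123 [575.39026724 247.74362719  33.74384002] [534.22767599 240.29923393  29.02263451] [621.737373   254.97256614  39.80425739] [-5.75682742e-04  2.48074869e+02]
```

View pics/t9.png

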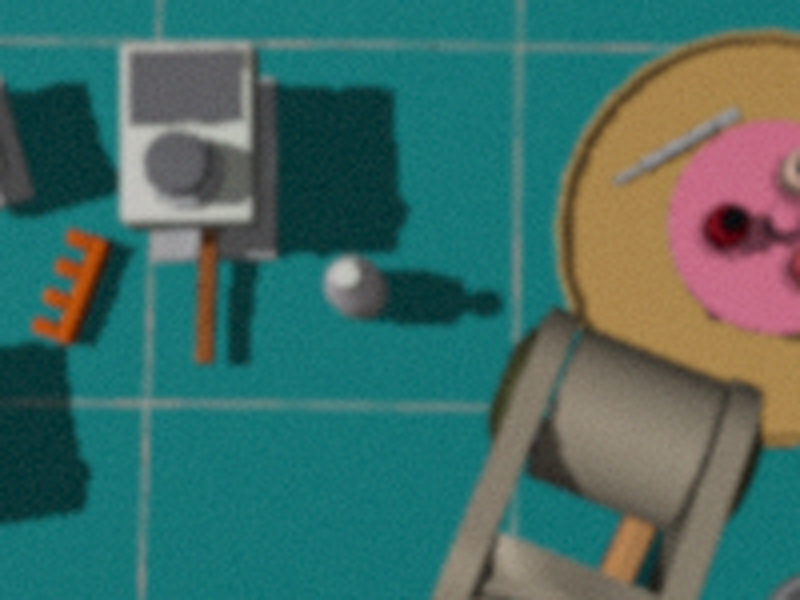

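The plunger (178,165) is up at 164 mm. The handle end (205,362) puts the bowl axis near (668,248), under the nozzle, and the handle is level at 34 mm. Everything else is in place, so I'm handing in.

```bash
python3 -c "
from rig import *
print(finish_job())"
```

```text
the job is handed in; nothing more can be done
None
```

I handed the job in: the dish was placed under the nozzle of the large white dispenser and let go, and the plunger was pressed to its stop, held for over half a second and let rise fully. The final check put the bowl axis within a few mm of the nozzle's, with nothing else visibly moved; no verdict came back.

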